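# Close the back of a round mirror frame

### The arm

A 7-joint arm with a two-finger parallel gripper is mounted at the origin on the work surface; the furniture and walls round the work are solid. World frame = base frame: x ahead of the robot, y to its left, z up, the work surface at z = 0. Lengths are in m, angles in degrees, forces in N, time in s.
With the tool pointing down it reaches from about 0.425 to 1.025 m from the base axis. Payload 9.4 kg.
Tool frame: the origin (TCP) lies between the finger pads; the fingertips stand 11 mm ahead of it and the grasp point (between the pads) lies 8 mm behind it; z points along the fingers, y is the line along which they close (so a half turn about z gives the same grasp; the last joint's range is limited). The gripper opens to 93 mm and grips with 3 to 60 N. Pads are 15 mm wide; open, the fingers measure 128 mm over their backs; the gripper's body (75 mm by 188 mm) begins 65 mm behind the grasp point.
Start: joints at [68.715, 34.337, -0.143, 91.639, 0.103, 54.024, -4.572], TCP at [0.211, -0.694, 0.23] pointing down, gripper open.
Joint ranges: [-147.43, 147.43], [-19.82, 112.94], [-74.19, 73.91], [6.32, 146.72], [-59.91, 239.91], [6.04, 106.73], [-150.56, 150.56]. Speed limits (degrees/s): [127.2, 127.2, 172.46, 172.46, 180, 180, 180].

### API

Orientations are given as [roll, pitch, yaw] about the fixed x, y, z axes, in that order (R = Rz(yaw) Ry(pitch) Rx(roll)).
In Python, from bench import arm gives the robot as it stands.
- The arm moves only by the tool step_arm, never from a script. Its argument "plan" is a list of rows, each a list of 3 entries, a list of its own where there are three numbers: the closure, from -1 (fully open) to 1 (shut), then the shift along the tool's x, y, z in cm, then the turn, a rotation vector about the tool's x, y, z in rad. In form: [[grip, [dx, dy, dz], [ax, ay, az]], ...]. A call has 1 to 12 rows; each row shifts and turns the commanded pose from where the row before left it, along the tool's axes as they then stand; what a row does not reach is not made up. A row lasts 1/8 s, in which the tool goes at most 62.5 mm and 10.7 degrees, less where a joint would pass 70% of its speed; a pose out of reach is approached as far as the arm can. A call is refused whole if a number of a shift passes 6.25 or a number of a turn 0.188, either way. A call with a gripper value outside its range is refused whole. The fingers move at their own pace and stop on an object; "newtons" is the grip in N (left out, the last holds). Time passes only in rows, so rows that do not move let the fingers close. It gives the time, the measured TCP pose, the force, the opening and the grip force at its end, in the units of the state.
- arm.get_state(): the state, without advancing time (a new reading comes with each control period).
- arm.capture(name): name is "scene" or "top" or "wrist"; returns a dict with "image" (384x512x3 uint8, blue, green, red), "fx", "fy", "cx", "cy" (pixels), "view" (4x4, takes a point from world to camera coordinates); the wrist camera has in their place "hand_eye" (4x4, takes a point from camera to tool coordinates, whose origin is the TCP and whose axes are the flange's). Camera axes: x right, y up, looking along -z (the intrinsics and any distortion apply to the point x, -y, -z); pixel columns grow to the right and rows downward; lengths in m; the calibration is good to about 2 mm. A picture is of the moment at which its call begins: read the wrist's pose just before it. There is no depth.
- arm.finish_job(): hands the job in; it is judged then, once.
Trained networks look in a picture, given as the dict that the camera call returned (one of the last four; its "shot" number tells which), for a name from the list of things; names that differ only in an ending like _2 or _b are one class to them, and where a whole thing is asked for, a point or a joint stands for the part that bears it (a point fixed in the world has none). Each returns a list of dicts, best first, with "conf" (0 to 1); they miss things now and then, are a little off and sometimes report something else, mostly with a low value. They report only what shows in the picture. A call takes as long as a camera call. They do not tell look-alikes from the thing itself.
- arm.outline_of(target, picture): "pixels" (384x512 bool, what is visible of it).
- arm.landmark_of(target, picture): "point" ([x, y, z] in m, in the coordinates of the camera as it stood for that picture, good to about 4 mm: a listed point, or the origin of a listed thing).
The state is a dict: "t": time; "joint_pos": joint angles; "joint_vel": joint speeds; "joint_torque": joint torques, N m; "tool_pos": TCP position; "ee_rot": TCP orientation; "ft_force": force on the tool from outside, world axes, zero at the start; "wrist_torque": the same for the moment, N m; "gripper_width": finger opening in m; "finger_force": force on a finger pad.
Only numpy, scipy, OpenCV 4.12 (cv2) and the standard library are available. Lean on these libraries where they do the work, as an engineer would, in place of code of your own. Each camera call takes 0.05 s, during which the arm holds its last target. There are 200 camera calls.

### The job

The square mirror frame lies face down, with its loose round plywood back resting on it beside the round recess. Push the back across the edge of the recess with the fingertips until it drops in and lies flat and flush, then push both wooden turn buttons round so that each points in towards the middle, over the edge of the back, and keeps it in. Only push: do not lift the back or the frame, leave the frame about where it lies and do not disturb the things around it.

Things in the scene. Friction and masses are not known exactly. Their poses are not given: they have to be found in the camera images.
- frame: Square brown wooden frame, 184x184x26 mm, 0.9 kg, loose, face down. Origin: centre of underside, z up; upper side at z = 26 mm. Its round recess, 98 mm wide and 7.5 mm deep, is central; the grey floor is the mirror's back. Own +x points to the side where the back starts (roughly away from the robot); a thin brass hanger lies on the -x side. Turn buttons: at +y (left) and -y (right)
- seat (a point): Centre of the recess's floor, 18.5 mm above the frame's underside, axes as the frame's
- back: Loose plywood disc, 92 mm across, 7 mm thick, 40 g. Origin: centre of underside, z up. Starts flat on the frame, centre 56-66 mm towards frame +x from the recess's centre, up to 8 mm sideways, overhanging both recess and frame. Stays flat until within 17 mm of the recess's centre, then its front edge dips in; 3 mm play all round; fully home, its top is 0.5 mm below the frame's upper side
- button_left_pivot (a point): Screw axis of the left turn button where it meets the frame's upper side, at y = +63 mm, x = 0 in the frame. The axes are the frame's
- button_right_pivot (a point): The same for the right turn button, at y = -63 mm, x = 0 in the frame
- button_left_tip (a point): Free end, at mid thickness, of the left turn button: a dark wooden bar 12 mm wide, 6 mm thick, reaching 28 mm from its screw axis; underside 2 mm, top 8 mm (screw head 9 mm) above the frame's upper side. x axis: along the bar, away from the screw
- button_right_tip (a point): The same for the right turn button
- button_left (a joint): Angle of the left button (rad). 0: points along frame +x, clear of the recess; positive turns it inward (clockwise from above); 1.57: points at the recess's centre, tip 35 mm from it; negative: points outward. Starts between -0.9 and 0; no stop between -1.5 and 3.0; stays where left, by friction (1 N at 20 mm from the screw)
- button_right (a joint): Angle of the right button (rad), as for the left: 0 along frame +x; positive turns it inward (counterclockwise from above); 1.57: points at the recess's centre
- gouge: Bystander: carving gouge with a pale wooden handle, 223 mm long, lying to the right of the frame. Origin at the centre of its underside
- eraser: Bystander: small eraser in a paper sleeve, 18 x 44 x 13 mm, to the right of the frame. Origin at the centre of its underside
- wax_tin: Bystander: round white tin, 68 mm in diameter and 43 mm high, to the left of the frame. Origin at the centre of its underside
There are look-alikes about, which are no part of the job. There is more than one size of the back; the job needs the larger.

How it is judged:
By the outcome, as a careful person would: the job done as asked, in the order asked, and still so for the second after the job is handed in, with the robot touching nothing.
It also fails if it takes over 67 s, if anything falls off the work surface, if the arm or the gripper's body presses on something with over 40 N, if the wrist force passes 120 N, or if a joint passes its speed limit or range.

## Working session

There is one attempt and no reset: what is moved stays moved. The work goes in short steps, Python scripts to look and compute and a tool call to move; the robot and the scene stay as the last step left them, time stands still between calls to the robot, and variables do not carry over. Pictures are saved under pics/ and viewed, at most 10 in all, crops included, and the job is handed in when it is done.

Besides the shell and the picture viewer there is one more tool, called after "Call:" as a command line: name --argument value ..., lists and objects as JSON in quotes. step_arm: Moves the arm, as the interface text tells. Its arguments: {"type":"object","properties":{"plan":{"type":"array"},"newtons":{"type":"number"}},"required":["plan"]}

```bash
mkdir -p pics; cat > h.py <<'E'
import numpy as np, cv2
from bench import arm
from scipy.spatial.transform import Rotation as R
def cam2w(c, st=None):
    if "view" in c: return np.linalg.inv(np.array(c["view"]))
    T=np.eye(4); T[:3,:3]=R.from_euler('xyz',st["ee_rot"],degrees=True).as_matrix(); T[:3,3]=st["tool_pos"]
    return T@np.array(c["hand_eye"])
def lm(name,c,T):
    return [(round(d["conf"],2),np.round((T@np.append(d["point"],1))[:3],4)) for d in arm.landmark_of(name,c)]
def pix2w(u,v,z,c,T):
    d=np.array([(u-c["cx"])/c["fx"],-(v-c["cy"])/c["fy"],-1]); d=T[:3,:3]@d; o=T[:3,3]
    return o+d*(z-o[2])/d[2]
def w2pix(p,c,T):
    q=np.linalg.inv(T)@np.append(p,1)
    return np.array([c["cx"]+c["fx"]*q[0]/-q[2], c["cy"]-c["fy"]*q[1]/-q[2]])
E
python3 - <<'E'
from h import *
st=arm.get_state(); print(st)
ims=[]
for n in ["scene","top"]:
    c=arm.capture(n); T=cam2w(c); ims.append(c["image"])
    print(n,[k for k in c], c["fx"],T[:3,3].round(3))
    for k in ["frame","seat","back","button_left_pivot","button_right_pivot","button_left_tip","button_right_tip","gouge","eraser","wax_tin"]:
        print(k,lm(k,c,T))
cv2.imwrite("pics/a.png",cv2.resize(ims[0],(768,576))); cv2.imwrite("pics/b.png",cv2.resize(ims[1],(768,576)))
E
```

```text
{'t': 0.0, 'joint_pos': array([68.71540722, 34.38464626, -0.14449551, 91.67988596,  0.10344138,
       54.0222503 , -4.57307861]), 'joint_vel': array([ 0.017834  ,  0.02571502, -0.00173088,  0.06952043, -0.00272504,
        0.02335243, -0.04949981]), 'joint_torque': array([-1.42418772e-03, -7.65078735e+01,  1.49660122e+00, -2.52353311e+01,
       -5.25031483e-02,  1.68501853e-02,  1.46528300e-04]), 'tool_pos': array([ 0.21047708, -0.69330029,  0.22876513]), 'ee_rot': array([-1.79913781e+02,  8.91689992e-03,  1.68916619e+01]), 'ft_force': array([ 0.39368323,  0.48706192, -0.15973263]), 'wrist_torque': array([-0.02969305, -0.00137278, -0.0009733 ]), 'finger_force': 0.0, 'gripper_width': 0.09328559085266203}
scene ['image', 'fx', 'fy', 'cx', 'cy', 'view', 'shot'] 451.3818432626045 [ 1.062 -0.005  0.759]
frame [(0.93, array([ 4.533e-01,  2.596e-01, -3.000e-04])), (0.44, array([0.4461, 0.3187, 0.0262]))]
seat [(0.93, array([0.4573, 0.2553, 0.0169]))]
back [(0.93, array([0.516 , 0.2649, 0.0255])), (0.8, array([ 0.4488,  0.0899, -0.0005]))]
button_left_pivot [(0.89, array([0.4468, 0.3175, 0
[... 512 characters left out ...]
rame [(0.73, array([0.4545, 0.2573, 0.0021]))]
seat [(0.62, array([0.4529, 0.26  , 0.0179]))]
back [(0.89, array([0.4453, 0.0935, 0.0039])), (0.73, array([0.5152, 0.2633, 0.0263])), (0.42, array([ 0.5147,  0.4581, -0.0027]))]
button_left_pivot [(0.84, array([0.4422, 0.3215, 0.0297]))]
button_right_pivot [(0.88, array([0.46  , 0.1968, 0.0266]))]
button_left_tip [(0.44, array([0.4719, 0.3297, 0.0335]))]
button_right_tip [(0.59, array([0.4886, 0.1914, 0.0306])), (0.52, array([ 0.4898, -0.0921,  0.0006])), (0.48, array([0.4567, 0.2568, 0.0054]))]
gouge [(0.8, array([ 0.4877, -0.0923, -0.0012]))]
eraser [(0.58, array([0.4045, 0.0094, 0.0025]))]
wax_tin [(0.89, array([ 0.5157,  0.4598, -0.0035]))]
```

View pics/a.png

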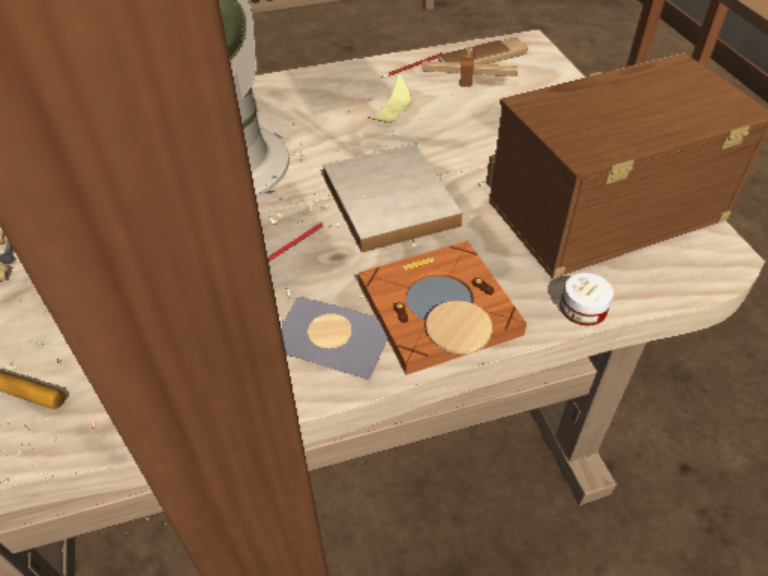

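View pics/b.png

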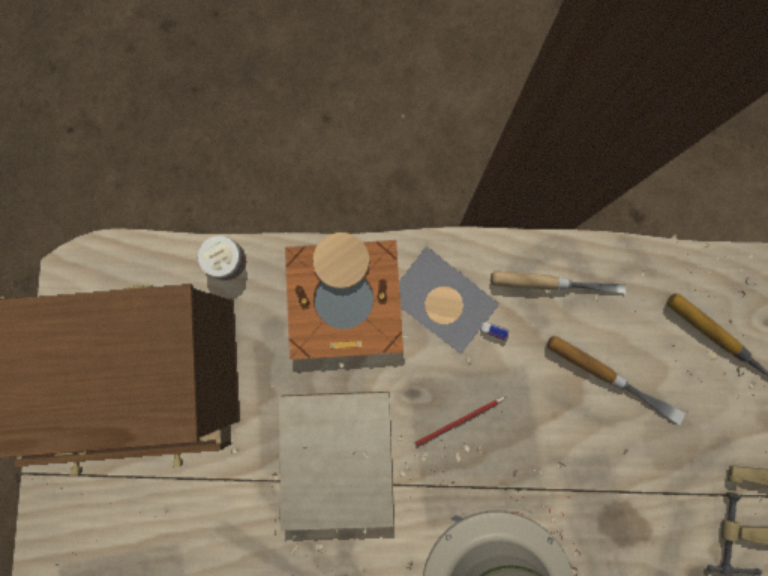

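The top view (768 px scale) shows the frame at about (344,300). The large back is at (342,261), and the smaller look-alike is on the grey cloth at (444,305). A tall post stands by the table's front edge at (480–570,228), and a chest is on the left with its right edge at about x=240. I'll locate the post and chest before moving.

```bash
python3 - <<'E'
from h import *
C={n:arm.capture(n) for n in["scene","top"]}
def plane(n,a,b):
    c=C[n];T=cam2w(c);d=[]
    for u,v in(a,b):
        q=np.array([(u/1.5-c["cx"])/c["fx"],-(v/1.5-c["cy"])/c["fy"],-1]);d.append(T[:3,:3]@q)
    nn=np.cross(*d);nn/=np.linalg.norm(nn);return nn,nn@T[:3,3]
L={"s_r":plane("scene",(232,0),(325,576)),"s_l":plane("scene",(0,210),(180,576)),"t_l":plane("top",(463,228),(566,0)),"t_r":plane("top",(580,228),(768,87))}
for k,v in L.items(): print(k,v[0].round(3),round(v[1],3))
for a in("s_r","s_l"):
  for b in("t_l","t_r"):
    A=np.array([L[a][0][:2],L[b][0][:2]]);print(a,b,np.linalg.solve(A,[L[a][1],L[b][1]]).round(3))
c=C["top"];T=cam2w(c)
for p in[(463,228),(580,228),(344,229),(240,300)]: print(p,pix2w(p[0]/1.5,p[1]/1.5,0,c,T).round(3))
# chest: corner bottom/top from scene
c=C["scene"];T=cam2w(c)
b=pix2w(557/1.5,272/1.5,0,c,T);print("chest corner",b.round(3))
for z in(.1,.12,.14,.16,.18,.2):print(z,w2pix([b[0],b[1],z],c,T)*1.5, "seen (577,173)")
c=C["top"];T=cam2w(c)
for n,p in[("frame corners",[(287,246),(397,241),(403,355),(291,358)])]:
    for q in p: print(n,pix2w(q[0]/1.5,q[1]/1.5,.026,c,T).round(4))
E
```

```text
s_r [-0.075 -0.997  0.015] -0.063
s_l [ 0.315 -0.948  0.042] 0.372
t_l [-0.393 -0.919  0.013] -0.283
t_r [-0.787 -0.617  0.016] -0.374
s_r t_l [0.693 0.011]
s_r t_r [0.453 0.029]
s_l t_l [ 0.92  -0.086]
s_l t_r [ 0.621 -0.185]
(463, 228) [0.578 0.06  0.   ]
(580, 228) [ 0.582 -0.136  0.   ]
(344, 229) [ 0.572  0.262 -0.   ]
(240, 300) [0.447 0.433 0.   ]
chest corner [0.439 0.457 0.   ]
0.1 [569.3090935  223.82851267] seen (577,173)
0.12 [571.99628297 213.31222946] seen (577,173)
0.14 [574.76674385 202.47006456] seen (577,173)
0.16 [577.62440773 191.28663181] seen (577,173)
0.18 [580.57345764 179.74556095] seen (577,173)
0.2 [583.6183485 167.8294177] seen (577,173)
frame corners [0.5359 0.3521 0.026 ]
frame corners [0.548  0.1711 0.026 ]
frame corners [0.3623 0.1571 0.026 ]
frame corners [0.3528 0.3374 0.026 ]
```

Call:
step_arm --plan '[[0,[0,0,-3],[0,0,0.112]],[0,[0,0,-4],[0,0,0.113]],[0,[0.1,-4,0],[0,0,0]],[0,[0.1,-4,0],[0,0,0]],[0,[0.1,-4,0],[0,0,0]],[0,[0.1,-4,0],[0,0,0]],[0,[0.1,-4,0],[0,0,0]],[0,[0.2,-4,0],[0,0,0]],[0,[0,0,0],[0,0,0]]]'

```text
t: 2.33
tool_pos: [0.2008, -0.4515, 0.3001]
ee_rot: [-180.0, -0.0, 4.1]
ft_force: [-0.1, -0.4, 1.2]
gripper_width: 0.0465
finger_force: 0.0
```

Call:
step_arm --plan '[[0,[3.4,-3.4,0],[0,0,0]],[0,[3.4,-3.4,0],[0,0,0]],[0,[3.4,-3.4,0],[0,0,0]],[0,[3.4,-3.4,0],[0,0,0]],[0,[3.4,-3.4,0],[0,0,0]],[0,[3.4,-3.4,0],[0,0,0]],[0,[3.4,-3.4,0],[0,0,0]],[0,[1.1,-4.3,0],[0,0,0]],[0,[1.1,-4.3,0],[0,0,0]],[0,[1.1,-4.3,0],[0,0,0]],[0,[1.1,-4.3,0],[0,0,0]],[0,[0,0,0],[0,0,0]]]'

```text
t: 3.82
tool_pos: [0.4551, -0.0224, 0.2998]
ee_rot: [-179.9, -0.1, 4.3]
ft_force: [0.0, -0.7, -0.5]
gripper_width: 0.0466
finger_force: 0.0
```

Call:
step_arm --plan '[[0,[0.5,-4,0],[0,0,0]],[0,[0.5,-4,0],[0,0,0]],[0,[0.5,-4,0],[0,0,0]],[0,[0.8,-4,0],[0,0,0]],[0,[1,-4,0],[0,0,0]],[0,[1,-4,0],[0,0,0]],[0,[1,-4,0],[0,0,0]],[0,[0,0,0],[0,0,0]],[0,[0,0,0],[0,0,0]]]'

```text
t: 4.95
tool_pos: [0.4876, 0.2563, 0.2992]
ee_rot: [179.9, 0.0, 3.9]
ft_force: [0.5, -0.5, -0.7]
gripper_width: 0.0466
finger_force: 0.0
```

```bash
cat >> h.py <<'E'
def look(name,names=("frame","seat","back","button_left_pivot","button_right_pivot","button_left_tip","button_right_tip")):
    st=arm.get_state(); c=arm.capture("wrist"); T=cam2w(c,st)
    print(st["tool_pos"].round(4),st["ee_rot"].round(2),st["joint_pos"].round(0))
    for k in names: print(k,lm(k,c,T))
    cv2.imwrite(f"pics/{name}.png",cv2.resize(c["image"],(768,576)))
    return c,T
E
python3 -c "
from h import *
look('c')"
```

```text
[0.4876 0.2563 0.2992] [1.7994e+02 3.0000e-02 3.9200e+00] [ -17.   19.  -22.  109.    9.   53. -129.]
frame [(0.6, array([0.4502, 0.2569, 0.0007]))]
seat [(0.69, array([0.4503, 0.2536, 0.0152]))]
back [(0.8, array([ 0.4457,  0.0914, -0.0013])), (0.65, array([0.5128, 0.2591, 0.0259])), (0.48, array([0.4443, 0.319 , 0.0268]))]
button_left_pivot [(0.94, array([0.446 , 0.3196, 0.0268]))]
button_right_pivot [(0.88, array([0.4552, 0.1968, 0.0278]))]
button_left_tip [(0.69, array([0.469 , 0.3293, 0.0315]))]
button_right_tip [(0.72, array([0.4462, 0.3229, 0.0279])), (0.71, array([0.4837, 0.1911, 0.0317]))]
```

View pics/c.png

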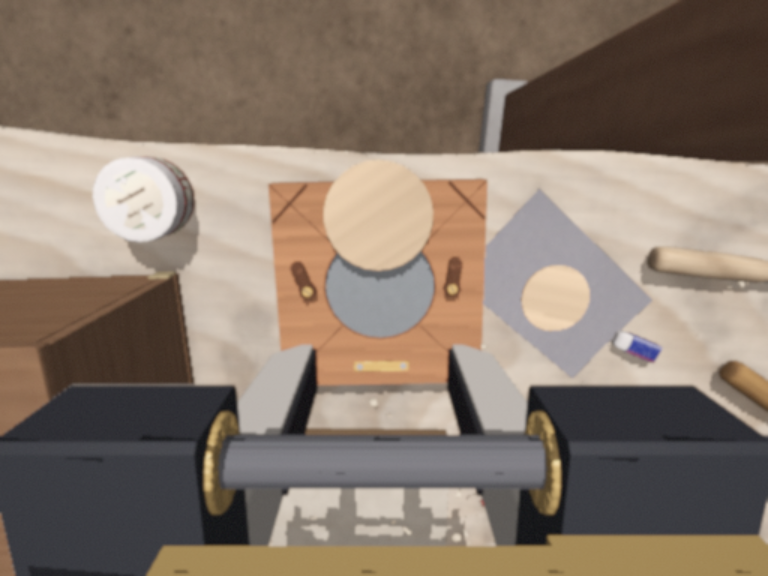

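The wrist view (768 px scale) shows the back at (379,215), and the recess at about (380,285). The left button runs from its pivot at (307,291) out to (299,266). The right button runs from (452,289) up to (455,262). The smaller disc is on the cloth at (556,298).

```bash
cat >> h.py <<'E'
def fit(c,T):
    for d in arm.outline_of("back",c)[:3]:
        m=d["pixels"].astype(np.uint8); cs,_=cv2.findContours(m,0,1); k=max(cs,key=cv2.contourArea)
        if len(k)<8: continue
        (u,v),ax,_=cv2.fitEllipse(k); print("back",round(d["conf"],2),(u,v),np.round(ax,1),pix2w(u,v,.033,c,T).round(4))
    b=c["image"].astype(int); g=((b[...,0]-b[...,2]>5)&(b.sum(2)>200)).astype(np.uint8)
    cs,_=cv2.findContours(g,0,1)
    for k in cs:
        if cv2.contourArea(k)>300 and len(k)>8:
            h=cv2.convexHull(k); (u,v),r=cv2.minEnclosingCircle(h); print("grey",(round(u),round(v)),round(r,1),pix2w(u,v,.026,c,T).round(4), "x-low", pix2w(u,k[:,0,1].max(),.026,c,T).round(4))
    ms=arm.outline_of("frame",c)
    if ms:
        cs,_=cv2.findContours(ms[0]["pixels"].astype(np.uint8),0,1); k=max(cs,key=cv2.contourArea)
        for q in cv2.boxPoints(cv2.minAreaRect(k)): print("box",pix2w(q[0],q[1],.026,c,T).round(4))
E
python3 -c "
from h import *
st=arm.get_state(); c=arm.capture('wrist'); fit(c,cam2w(c,st))
c=arm.capture('top'); fit(c,cam2w(c))"
```

```text
back 0.98 (370.4751281738281, 198.07427978515625) [42.7 45.6] [0.4534 0.1023 0.033 ]
back 0.76 (252.72067260742188, 142.48617553710938) [72.7 73.1] [0.5149 0.2613 0.033 ]
back 0.66 (96.8138198852539, 131.18907165527344) [55.6 67. ] [0.5155 0.4559 0.033 ]
grey (445, 298) 65.5 [ 0.3109 -0.0326  0.026 ] x-low [ 0.302  -0.0346  0.026 ]
grey (65, 296) 64.0 [0.2745 0.5177 0.026 ] x-low [0.2638 0.5186 0.026 ]
grey (254, 189) 34.2 [0.4538 0.2556 0.026 ] x-low [0.4072 0.2524 0.026 ]
box [0.5344 0.3544 0.026 ]
box [0.5507 0.1731 0.026 ]
box [0.3679 0.1463 0.026 ]
box [0.3492 0.3484 0.026 ]
```

Call:
step_arm --plan '[[-0.3,[3,-0.1,0],[0,0,0]],[-0.3,[3,-0.1,0],[0,0,0]],[-0.3,[3,0,0],[0,0,0]],[-0.3,[0,0,4],[0,0,0]],[-0.3,[0,0,4],[0,0,0]],[-0.3,[0,0,4],[0,0,0]],[-0.3,[0,0,4],[0,0,0]],[-0.3,[0,0,4],[0,0,0]],[-0.3,[0,0,3],[0,0,0]],[-0.3,[0,0,2],[0,0,0]],[-0.3,[0,0,0],[0,0,0]]]'

```text
t: 7.02
tool_pos: [0.576, 0.266, 0.0484]
ee_rot: [179.9, 0.1, 4.0]
ft_force: [0.0, 0.6, 1.0]
gripper_width: 0.0603
finger_force: 0.0
```

Call:
step_arm --plan '[[-0.3,[0,0,0.9],[0,0,0]],[-0.3,[-0.6,0,0],[0,0,0]],[-0.3,[-0.6,0,0],[0,0,0]],[-0.3,[-0.6,0,0],[0,0,0]],[-0.3,[-0.6,0,0],[0,0,0]],[-0.3,[-0.6,0,0],[0,0,0]],[-0.3,[-0.6,0,0],[0,0,0]],[-0.3,[-0.6,0,0],[0,0,0]],[-0.3,[-0.6,0,0],[0,0,0]],[-0.3,[0,0,0],[0,0,0]]]'

```text
t: 8.28
tool_pos: [0.528, 0.2627, 0.0405]
ee_rot: [180.0, 0.0, 4.0]
ft_force: [-0.8, 0.3, 0.4]
gripper_width: 0.0607
finger_force: 0.0
```

```bash
python3 -c "
from h import *
c,T=look('d'); fit(c,T)"
```

```text
[0.528  0.2627 0.0405] [1.7998e+02 4.0000e-02 4.0300e+00] [ -23.   41.  -13.  117.   20.   25. -137.]
frame []
seat []
back []
button_left_pivot [(0.81, array([0.445 , 0.3199, 0.0291]))]
button_right_pivot [(0.58, array([0.4527, 0.1956, 0.0286]))]
button_left_tip []
button_right_tip [(0.69, array([0.4552, 0.1953, 0.0268]))]
back 0.56 (255.11900329589844, 343.842041015625) [ 40.8 194.4] [0.4681 0.258  0.033 ]
grey (50, 335) 64.4 [0.4601 0.3791 0.026 ] x-low [0.4289 0.3818 0.026 ]
grey (461, 324) 58.1 [0.4843 0.1378 0.026 ] x-low [0.464 0.133 0.026]
box [0.5421 0.3544 0.026 ]
box [0.5577 0.1739 0.026 ]
box [0.5151 0.1644 0.026 ]
box [0.4984 0.3565 0.026 ]
```

View pics/d.png

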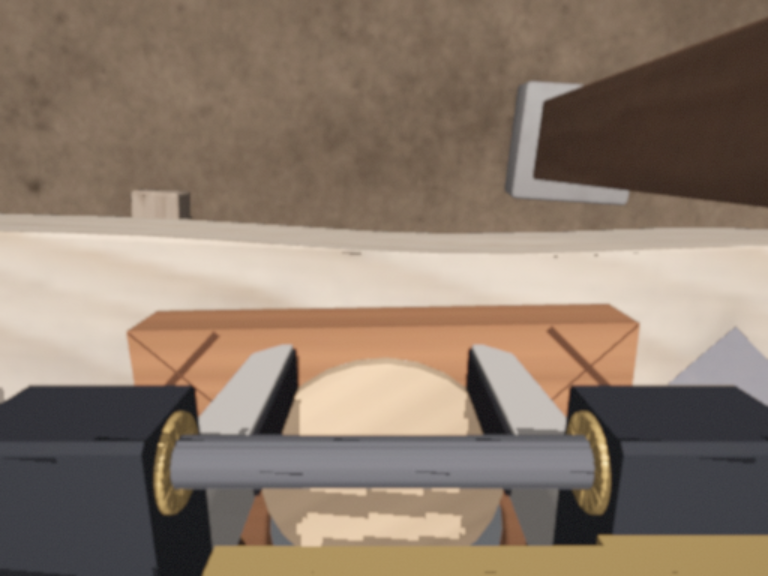

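The back is held between the fingertips, with its far edge at (384,360) between the fingers, and it is moving as planned. I'll keep pushing.

Call:
step_arm --plan '[[-0.3,[-0.5,0,0],[0,0,0]],[-0.3,[-0.5,0,0],[0,0,0]],[-0.3,[-0.5,0,0.1],[0,0,0]],[-0.3,[-0.5,0,0],[0,0,0]],[-0.3,[-0.5,0,0],[0,0,0]],[-0.3,[-0.4,0,0],[0,0,0]],[-0.3,[-0.3,0,0],[0,0,0]],[-0.3,[0,0,0],[0,0,0]]]'

```text
t: 9.78
tool_pos: [0.4964, 0.2605, 0.0396]
ee_rot: [180.0, 0.0, 4.0]
ft_force: [-0.3, 0.2, 0.1]
gripper_width: 0.0602
finger_force: 0.0
```

```bash
python3 -c "
from h import *
for n in ('top','scene'):
    c=arm.capture(n); print(lm('back',c,cam2w(c)))
    u,v=w2pix([.46,.26,.03],c,cam2w(c)).astype(int)
    cv2.imwrite('pics/e_%s.png'%n,cv2.resize(c['image'][v-60:v+60,u-80:u+80],(640,480),interpolation=2))
print(arm.get_state()['joint_pos'].round(0))
a=cv2.imread('pics/e_top.png');b=cv2.imread('pics/e_scene.png');cv2.imwrite('pics/e.png',cv2.resize(np.hstack([a,b]),(800,300)))
"
```

```text
[]
[(0.81, array([ 0.4476,  0.0896, -0.0047])), (0.61, array([0.4534, 0.2598, 0.021 ]))]
[ -26.   40.  -12.  121.   20.   22. -139.]
```

View pics/e.png

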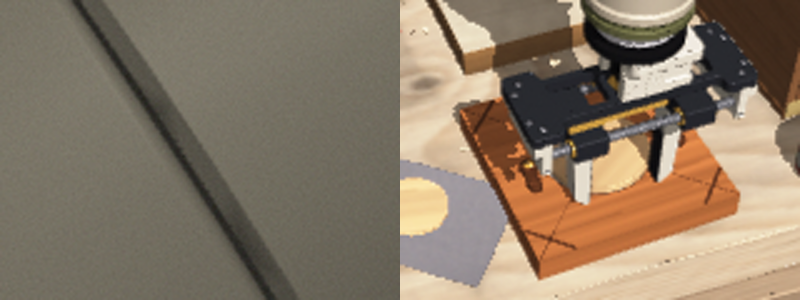

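The scene crop (right half) shows the disc between the fingers at about (615,170), apparently level with the frame. The top camera is blocked by the arm. I'll rise and look.

Call:
step_arm --plan '[[-0.3,[0.3,0,0],[0,0,0]],[-0.3,[0,0,-3],[0,0,0]],[-0.3,[0,0,-4],[0,0,0]],[-0.3,[0,0,-4],[0,0,0]],[-0.3,[0,0,-4],[0,0,0]],[-0.3,[-0.3,0,-4],[0,0,0]],[-0.3,[-0.5,0,-3],[0,0,0]],[-0.3,[0,0,0],[0,0,0]],[-0.3,[0,0,0],[0,0,0]]]'

```text
t: 11.1
tool_pos: [0.4917, 0.2598, 0.259]
ee_rot: [180.0, 0.0, 4.0]
ft_force: [0.5, -0.0, -0.8]
gripper_width: 0.0608
finger_force: 0.0
```

```bash
python3 -c "
from h import *
c,T=look('f'); fit(c,T)
cv2.imwrite('pics/f.png',cv2.resize(c['image'][110:290,150:390],(800,600),interpolation=2))"
```

```text
[0.4917 0.2598 0.259 ] [1.7997e+02 3.0000e-02 3.9900e+00] [ -18.   22.  -21.  111.   10.   49. -131.]
frame []
seat []
back [(0.77, array([ 0.4458,  0.0883, -0.0031])), (0.65, array([0.4548, 0.2521, 0.0215]))]
button_left_pivot [(0.92, array([0.4433, 0.3225, 0.0283]))]
button_right_pivot [(0.58, array([0.4539, 0.1948, 0.0247]))]
button_left_tip [(0.85, array([0.4708, 0.3317, 0.0315]))]
button_right_tip [(0.59, array([0.4834, 0.1904, 0.0318]))]
back 0.79 (254.02633666992188, 199.5897216796875) [71.7 75.2] [0.4566 0.2576 0.033 ]
back 0.79 (382.301025390625, 209.6229248046875) [46.2 50.1] [0.4548 0.1036 0.033 ]
grey (463, 298) 48.1 [ 0.3405 -0.0255  0.026 ] x-low [ 0.3324 -0.0274  0.026 ]
box [0.5351 0.3547 0.026 ]
box [0.5514 0.173  0.026 ]
box [0.3669 0.1447 0.026 ]
box [0.348  0.3496 0.026 ]
```

View pics/f.png

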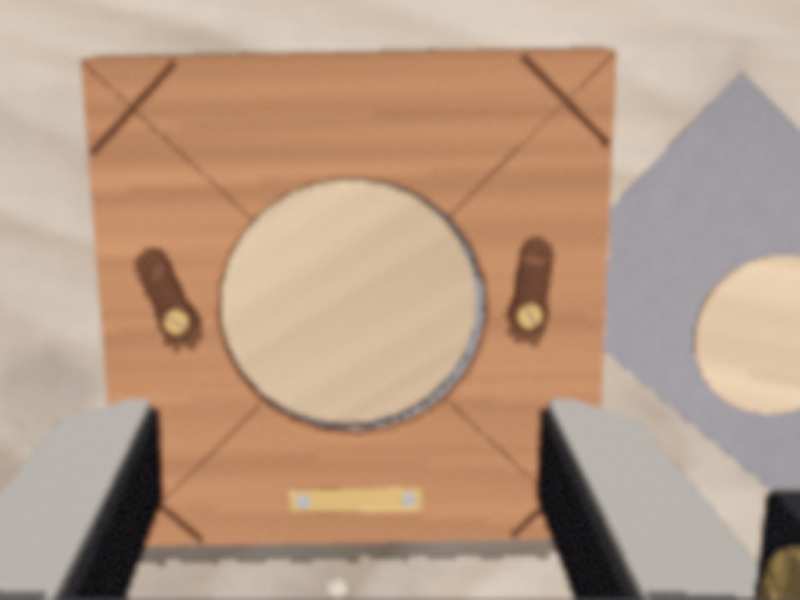

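The back has dropped into the recess: circle at about (352,303) in the crop, with a thin shadow gap inside the rim. The left button points up and outward from (176,321) to (150,258). The right button points up from (528,316) to (536,245). I'll turn the closed gripper 90° to clear the chest and go to the outer side of the left button.

Call:
step_arm --plan '[[1,[0,0,0],[0,0,-0.1745]],[1,[0,0,0],[0,0,-0.1745]],[1,[0,0,0],[0,0,-0.1745]],[1,[0,0,0],[0,0,-0.1745]],[1,[0,0,0],[0,0,-0.1745]],[1,[0,0,0],[0,0,-0.1745]],[1,[0,0,0],[0,0,-0.1745]],[1,[0,0,0],[0,0,-0.1745]],[1,[0,0,0],[0,0,-0.1745]],[1,[0,0,0],[0,0,0]]]'

```text
t: 12.85
tool_pos: [0.4918, 0.26, 0.2594]
ee_rot: [-180.0, -0.0, 93.9]
ft_force: [0.2, -0.2, -0.0]
gripper_width: 0.0005
finger_force: 0.0
```

Call:
step_arm --plan '[[1,[3,-0.4,0],[0,0,0]],[1,[3,-0.4,0],[0,0,0]],[1,[3.4,0,0],[0,0,0]],[1,[0,0,4],[0,0,0]],[1,[0,0,4],[0,0,0]],[1,[0,0,4],[0,0,0]],[1,[0,0,3],[0,0,0]],[1,[0,0,3],[0,0,0]],[1,[0,0,2],[0,0,0]],[1,[0,0,0],[0,0,0]],[1,[0,0,0],[0,0,0]]]'

```text
t: 14.22
tool_pos: [0.4776, 0.3539, 0.0604]
ee_rot: [180.0, -0.0, 93.9]
ft_force: [-0.4, 0.9, -0.1]
gripper_width: 0.0006
finger_force: 0.0
```

Call:
step_arm --plan '[[1,[0,0,1.2],[0,0,0]],[1,[0,0,0.8],[0,0,0]],[1,[-0.6,0,0],[0,0,0]],[1,[-0.6,0,0],[0,0,0]],[1,[-0.6,0,0],[0,0,0]],[1,[-0.6,0,0],[0,0,0]],[1,[-0.6,0,0],[0,0,0]],[1,[-0.6,0,0],[0,0,0]],[1,[-0.6,0,0],[0,0,0]],[1,[0,0,0],[0,0,0]]]'

```text
t: 15.48
tool_pos: [0.4796, 0.3103, 0.0392]
ee_rot: [-179.9, 0.1, 94.0]
ft_force: [0.1, -0.4, 0.7]
gripper_width: 0.0003
finger_force: 0.3
```

```bash
python3 -c "
from h import *
c,T=look('g'); s=arm.capture('scene');Ts=cam2w(s)
for k in('button_left_pivot','button_left_tip','frame','back'):print(k,lm(k,s,Ts))
u,v=w2pix([.46,.26,.03],s,Ts).astype(int)
a=cv2.resize(s['image'][v-60:v+60,u-65:u+65],(520,480),interpolation=2)
cv2.imwrite('pics/g2.png',np.hstack([a,cv2.resize(c['image'],(280,480))]))"
```

```text
[0.4796 0.3103 0.0392] [-1.7992e+02  9.0000e-02  9.3960e+01] [-19.  43. -30. 118.  42.  30. -76.]
frame []
seat []
back []
button_left_pivot [(0.95, array([0.4474, 0.321 , 0.0247]))]
button_right_pivot []
button_left_tip [(0.93, array([0.4673, 0.3042, 0.0309]))]
button_right_tip []
button_left_pivot [(0.76, array([0.4433, 0.3169, 0.0235]))]
button_left_tip []
frame [(0.62, array([ 4.578e-01,  2.553e-01, -3.000e-04]))]
back [(0.93, array([ 0.4511,  0.0885, -0.0005])), (0.7, array([0.453 , 0.2605, 0.0179]))]
```

View pics/g2.png

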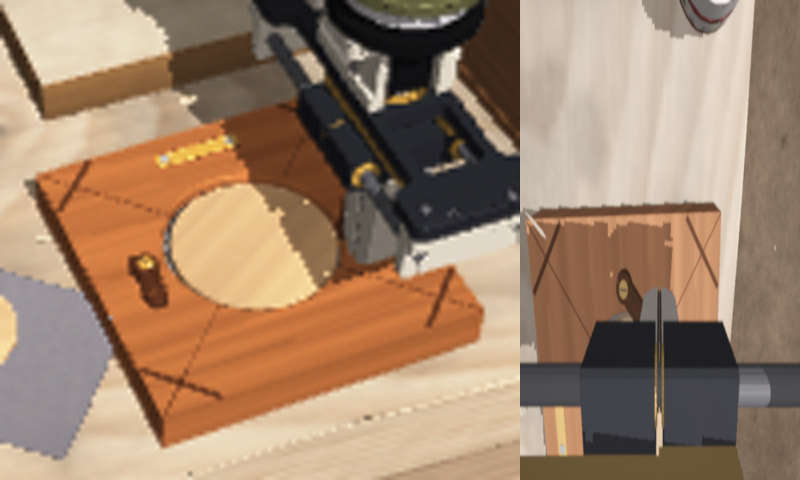

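The left button is now turned inward by about 50°, and the scene view shows the back level in its recess. Next I push towards frame -x.

Call:
step_arm --plan '[[1,[-0.5,0,0],[0,0,0]],[1,[0,-0.4,0],[0,0,0]],[1,[0,-0.4,0],[0,0,0]],[1,[0,-0.2,0],[0,0,0]],[1,[0,0,0],[0,0,0]]]'

```text
t: 16.75
tool_pos: [0.4708, 0.3056, 0.0398]
ee_rot: [180.0, 0.0, 94.0]
ft_force: [4.7, -2.1, 2.6]
gripper_width: 0.0003
finger_force: 2.1
```

```bash
python3 -c "
from h import *
c,T=look('g3',('button_left_pivot','button_left_tip'))"
```

```text
[0.4708 0.3056 0.0398] [1.7997e+02 3.0000e-02 9.3980e+01] [-19.  42. -29. 120.  43.  29. -77.]
button_left_pivot [(0.59, array([0.4409, 0.3229, 0.0268]))]
button_left_tip [(0.71, array([0.4585, 0.3   , 0.0336]))]
```

Call:
step_arm --plan '[[1,[0,-0.3,0],[0,0,0]],[1,[0,-0.3,0],[0,0,0]],[1,[0,0,0],[0,0,0]]]'

```text
t: 17.27
tool_pos: [0.4647, 0.3052, 0.0397]
ee_rot: [180.0, 0.0, 94.0]
ft_force: [4.3, -2.5, 2.9]
gripper_width: 0.0006
finger_force: 2.4
```

```bash
python3 -c "
from h import *
c,T=look('g4',('button_left_pivot','button_left_tip'))
cv2.imwrite('pics/g4.png',cv2.resize(c['image'][130:300,150:400],(750,510),interpolation=2))"
```

```text
[0.4647 0.3052 0.0397] [1.7999e+02 2.0000e-02 9.3980e+01] [-20.  42. -29. 120.  43.  28. -78.]
button_left_pivot [(0.85, array([0.4327, 0.3228, 0.0273]))]
button_left_tip [(0.77, array([0.456 , 0.3021, 0.03  ]))]
```

View pics/g4.png

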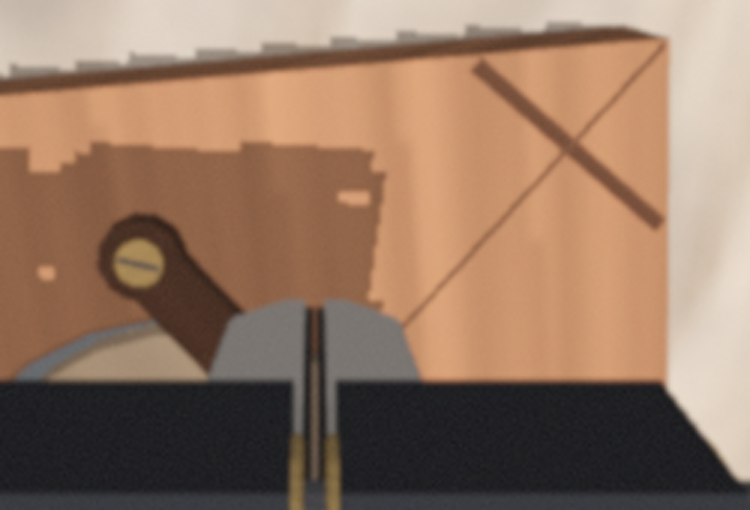

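The pivot estimate has moved from x=0.447 to 0.433 while the button stayed near 45°. The crop shows the pivot at (138,262), the bar against the finger at (230,340), and a grey gap at (60,350) on the -x side of the back. So the back probably isn't fully home, it's blocking the bar, and I've been sliding the frame. I'll back off and measure.

Call:
step_arm --plan '[[1,[0,0.6,0],[0,0,0]],[1,[0,0.6,0],[0,0,0]],[1,[0,0,-3],[0,0,0]],[1,[0,0,-4],[0,0,0]],[1,[0,0,-4],[0,0,0]],[1,[-2,0,-4],[0,0,0]],[1,[-3,0,-4],[0,0,0]],[1,[-3,0,-3],[0,0,0]],[1,[-2,0,0],[0,0,0]],[1,[0,0,0],[0,0,0]]]'

```text
t: 18.68
tool_pos: [0.4837, 0.2052, 0.2596]
ee_rot: [-180.0, 0.0, 93.8]
ft_force: [-0.7, -0.7, -0.6]
gripper_width: 0.0005
finger_force: 0.0
```

```bash
python3 -c "
from h import *
c,T=look('h'); fit(c,T)
s=arm.capture('scene');Ts=cam2w(s)
for k in('frame','button_left_pivot','button_right_pivot','back'):print(k,lm(k,s,Ts))
t=arm.capture('top');Tt=cam2w(t)
for k in('frame','button_left_pivot','button_right_pivot','back'):print(k,lm(k,t,Tt))
u,v=w2pix([.46,.26,.03],s,Ts).astype(int)
a=cv2.resize(s['image'][v-50:v+50,u-50:u+50],(400,400),interpolation=2)
u,v=np.clip(w2pix([.45,.26,.03],c,T).astype(int),[100,100],[411,283]);print(u,v)
b=cv2.resize(c['image'][v-100:v+100,u-100:u+100],(400,400),interpolation=2)
cv2.imwrite('pics/h2.png',np.hstack([a,b]))"
```

```text
[0.4837 0.2052 0.2596] [-1.7998e+02  2.0000e-02  9.3840e+01] [  5.  24. -46. 114.  22.  51. -50.]
frame []
seat []
back [(0.82, array([ 0.4437,  0.0908, -0.0026])), (0.64, array([0.4432, 0.2572, 0.0198]))]
button_left_pivot [(0.83, array([0.4364, 0.3246, 0.0271]))]
button_right_pivot [(0.83, array([0.4497, 0.1962, 0.0257]))]
button_left_tip [(0.69, array([0.4489, 0.3002, 0.0306]))]
button_right_tip [(0.81, array([0.4795, 0.1954, 0.032 ]))]
back 0.76 (224.79649353027344, 119.56915283203125) [79.9 81.6] [0.4459 0.2608 0.033 ]
back 0.66 (222.64886474609375, 113.12388610839844) [189.7 195. ] [0.4432 0.2676 0.033 ]
back 0.64 (213.82611083984375, 240.52528381347656) [23.8 39.8] [0.4388 0.1151 0.033 ]
grey (176, 326) 71.2 [ 0.3917 -0.0142  0.026 ] x-low [ 0.392  -0.0566  0.026 ]
grey (333, 325) 71.8 [0.6025 0.0008 0.026 ] x-low [ 0.6086 -0.0469  0.026 ]
box [0.3393 0.3383 0.026 ]
box [0.5194 0.3634 0.026 ]
box [0.5537 0.1821 0.026 ]
box [0.3495 0.1516 0.026 ]
frame [(0.86, array([0.4459, 0.2606, 0.0052])), (0.73, array([0.5148, 0.4603, 0.0012]))]
button_left_pivot [(0.62, array([0.4365, 0.3215, 0.0269]))]
button_right_pivot [(0.81, array([0.4513, 0.1969, 0.026 ]))]
back [(0.96, array([0.4458, 0.2579, 0.0157])), (0.59, array([ 0.4486,  0.0891, -0.0024]))]
frame []
button_left_pivot [(0.86, array([0.433 , 0.3243, 0.026 ]))]
button_right_pivot [(0.58, array([0.454 , 0.1992, 0.0298]))]
back [(0.63, array([0.4496, 0.093 , 0.0028]))]
228 120
```

View pics/h2.png

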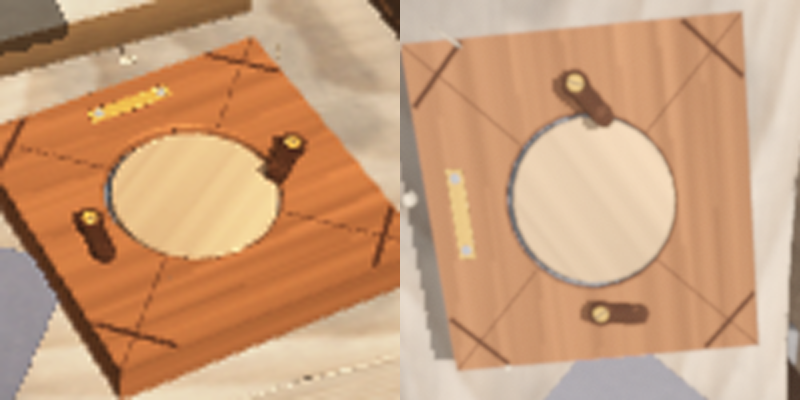

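In the right half, the back's circle is at (592,200) with the gap on its left (-x) side, and the left bar runs from (576,82) to (607,125), about 57° inward. The frame has moved about 7 mm and turned about 3°. I'll lower the fingertips onto the +x edge of the back to see whether it's really flush.

Call:
step_arm --plan '[[1,[3,0,0],[0,0,0]],[1,[3,0,4],[0,0,0]],[1,[0,0,4],[0,0,0]],[1,[0,0,4],[0,0,0]],[1,[0,0,4],[0,0,0]],[1,[0,0,3],[0,0,0]],[1,[0,0,2],[0,0,0]],[1,[0,0,0.5],[0,0,0]],[1,[0,0,0],[0,0,0]],[1,[0,0,0],[0,0,0]]]'

```text
t: 20.92
tool_pos: [0.4798, 0.2666, 0.0454]
ee_rot: [179.9, -0.0, 94.0]
ft_force: [0.1, 0.3, 0.6]
gripper_width: 0.0005
finger_force: 0.0
```

Call:
step_arm --plan '[[1,[0,0,0.2],[0,0,0]],[1,[0,0,0.1],[0,0,0]],[1,[0,0,0],[0,0,0]]]'

```text
t: 21.3
tool_pos: [0.4793, 0.2663, 0.0417]
ee_rot: [180.0, 0.0, 94.0]
ft_force: [0.0, -0.4, -0.1]
gripper_width: 0.0005
finger_force: 0.0
```

Call:
step_arm --plan '[[1,[0,0,0.1],[0,0,0]],[1,[0,0,0],[0,0,0]]]'

```text
t: 21.55
tool_pos: [0.4793, 0.2663, 0.0405]
ee_rot: [-180.0, 0.0, 94.0]
ft_force: [-0.5, 0.7, 0.1]
gripper_width: 0.0006
finger_force: 0.0
```

Call:
step_arm --plan '[[1,[0,0,0.1],[0,0,0]],[1,[0,0,0],[0,0,0]]]'

```text
t: 21.8
tool_pos: [0.4793, 0.2663, 0.0395]
ee_rot: [-180.0, 0.0, 94.0]
ft_force: [0.1, 0.1, -0.2]
gripper_width: 0.0006
finger_force: 0.0
```

Call:
step_arm --plan '[[1,[0,0,0.1],[0,0,0]],[1,[0,0,0],[0,0,0]]]'

```text
t: 22.05
tool_pos: [0.4793, 0.2664, 0.0385]
ee_rot: [-180.0, 0.0, 94.0]
ft_force: [-0.0, -0.4, -0.2]
gripper_width: 0.0003
finger_force: 0.0
```

Call:
step_arm --plan '[[1,[0,0,0.1],[0,0,0]],[1,[0,0,0],[0,0,0]]]'

```text
t: 22.3
tool_pos: [0.4793, 0.2663, 0.0375]
ee_rot: [-180.0, 0.0, 94.0]
ft_force: [0.6, 0.0, -0.4]
gripper_width: 0.0007
finger_force: 0.0
```

Call:
step_arm --plan '[[1,[0,0,0.1],[0,0,0]],[1,[0,0,0],[0,0,0]]]'

```text
t: 22.55
tool_pos: [0.4793, 0.2664, 0.0369]
ee_rot: [180.0, 0.0, 94.0]
ft_force: [-0.7, -0.5, 4.3]
gripper_width: 0.0004
finger_force: 2.2
```

Contact at TCP z=0.037 puts the tips at 26 mm, so the back is not above the rim on the +x side. Next I probe the +y side near the button.

Call:
step_arm --plan '[[1,[0,0,-0.8],[0,0,0]],[1,[1.4,0.2,0],[0,0,0]],[1,[1.4,0.2,0],[0,0,0]],[1,[0,0,0],[0,0,0]],[1,[0,0,0.3],[0,0,0]],[1,[0,0,0.2],[0,0,0]],[1,[0,0,0],[0,0,0]]]'

```text
t: 23.42
tool_pos: [0.4813, 0.2941, 0.0393]
ee_rot: [-180.0, 0.0, 94.0]
ft_force: [0.2, 0.3, -0.3]
gripper_width: 0.0005
finger_force: 0.0
```

Call:
step_arm --plan '[[1,[0,0,0.1],[0,0,0]],[1,[0,0,0],[0,0,0]]]'

```text
t: 23.68
tool_pos: [0.4814, 0.2945, 0.0386]
ee_rot: [-180.0, 0.0, 94.0]
ft_force: [-0.2, 0.0, 0.4]
gripper_width: 0.0004
finger_force: 0.0
```

Call:
step_arm --plan '[[1,[0,0,0.1],[0,0,0]],[1,[0,0,0],[0,0,0]]]'

```text
t: 23.92
tool_pos: [0.4814, 0.2945, 0.0376]
ee_rot: [-180.0, 0.0, 94.0]
ft_force: [-0.0, -0.3, 0.5]
gripper_width: 0.0005
finger_force: 0.0
```

Call:
step_arm --plan '[[1,[0,0,0.1],[0,0,0]],[1,[0,0,0],[0,0,0]]]'

```text
t: 24.18
tool_pos: [0.4814, 0.2946, 0.0373]
ee_rot: [180.0, 0.0, 94.0]
ft_force: [-1.2, -2.0, 9.8]
gripper_width: 0.0003
finger_force: 5.1
```

The back is flush on this side as well, so it is properly home. I'll push the bar again with the fingertip corner against the middle of its side, following its arc, with the tips slightly higher.

Call:
step_arm --plan '[[1,[0,0,-0.6],[0,0,0]],[1,[1.5,0.2,0],[0,0,0]],[1,[1.4,0.1,0],[0,0,0]],[1,[0,0,0.1],[0,0,0]],[1,[0,0,0],[0,0,0]]]'

```text
t: 24.8
tool_pos: [0.482, 0.3236, 0.0412]
ee_rot: [-180.0, 0.0, 94.0]
ft_force: [0.5, -0.2, 1.2]
gripper_width: 0.0006
finger_force: 0.0
```

```bash
python3 -c "
from h import *
c,T=look('i',('button_left_pivot','button_left_tip'))"
```

```text
[0.482  0.3236 0.0412] [-1.7996e+02  4.0000e-02  9.4010e+01] [-19.  43. -31. 117.  42.  31. -76.]
button_left_pivot [(0.81, array([0.4339, 0.3226, 0.03  ]))]
button_left_tip []
```

Call:
step_arm --plan '[[1,[0,-0.6,0],[0,0,0]],[1,[0,-0.5,0],[0,0,0]],[1,[-0.2,-0.3,0],[0,0,0]],[1,[-0.2,-0.3,0],[0,0,0]]]'

```text
t: 25.45
tool_pos: [0.4654, 0.3184, 0.0416]
ee_rot: [180.0, 0.0, 94.0]
ft_force: [-0.5, 0.5, -0.1]
gripper_width: 0.0003
finger_force: 0.0
```

```bash
python3 -c "
from h import *
c,T=look('i',('button_left_pivot','button_left_tip'))"
```

```text
[0.4654 0.3184 0.0416] [180.     0.    93.99] [-20.  42. -30. 119.  43.  30. -78.]
button_left_pivot [(0.9, array([0.4343, 0.3227, 0.0283]))]
button_left_tip []
```

Call:
step_arm --plan '[[1,[-0.2,-0.3,0],[0,0,0]],[1,[-0.1,-0.2,0],[0,0,0]],[1,[0,-0.1,0],[0,0,0]]]'

```text
t: 25.98
tool_pos: [0.4603, 0.3148, 0.0417]
ee_rot: [180.0, 0.0, 94.0]
ft_force: [2.5, -1.2, 0.6]
gripper_width: 0.0004
finger_force: 1.3
```

```bash
python3 -c "
from h import *
c,T=look('i',('button_left_pivot','button_left_tip'))"
```

```text
[0.4603 0.3148 0.0417] [1.7996e+02 2.0000e-02 9.3960e+01] [-20.  42. -30. 120.  43.  29. -79.]
button_left_pivot [(0.61, array([0.435 , 0.3242, 0.0238]))]
button_left_tip []
```

Call:
step_arm --plan '[[1,[-0.2,-0.3,0],[0,0,0]],[1,[-0.2,-0.2,0],[0,0,0]],[1,[0,0,0],[0,0,0]]]'

```text
t: 26.5
tool_pos: [0.4547, 0.3105, 0.0416]
ee_rot: [-180.0, 0.0, 94.0]
ft_force: [1.9, -1.6, 1.9]
gripper_width: 0.0003
finger_force: 1.0
```

```bash
python3 -c "
from h import *
c,T=look('i',('button_left_pivot','button_left_tip'))
s=arm.capture('scene');print(lm('button_right_pivot',s,cam2w(s)))"
```

```text
[0.4547 0.3105 0.0416] [-1.7997e+02  2.0000e-02  9.4000e+01] [-20.  42. -29. 121.  43.  28. -79.]
button_left_pivot [(0.58, array([0.4335, 0.3245, 0.0245]))]
button_left_tip []
[(0.65, array([0.4507, 0.1984, 0.0231]))]
```

Call:
step_arm --plan '[[1,[-0.1,-0.3,0],[0,0,0]],[1,[0,0,0],[0,0,0]]]'

```text
t: 27.0
tool_pos: [0.4519, 0.3095, 0.0416]
ee_rot: [-180.0, 0.0, 94.0]
ft_force: [0.4, -1.6, 0.8]
gripper_width: 0.0004
finger_force: 0.6
```

Call:
step_arm --plan '[[1,[0,1,0],[0,0,0]],[1,[0,0.5,-2],[0,0,0]],[1,[0,0,-4],[0,0,0]],[1,[-1,0,-4],[0,0,0]],[1,[-3,0,-4],[0,0,0]],[1,[-3,0,-4],[0,0,0]],[1,[-3,0,-3],[0,0,0]],[1,[0,0,0],[0,0,0]],[1,[0,0,0],[0,0,0]]]'

```text
t: 28.12
tool_pos: [0.4742, 0.2112, 0.2512]
ee_rot: [-180.0, -0.0, 94.0]
ft_force: [-0.4, 0.8, 0.0]
gripper_width: 0.0008
finger_force: 0.0
```

```bash
cat >> h.py <<'E'
def dark(c,T,p,name):
    # bar axis direction: dark pixels near pivot p (world), seen in plane z=.034
    h=c["image"]; u,v=w2pix([p[0],p[1],.034],c,T).astype(int); r=28
    m=np.zeros(h.shape[:2],np.uint8); cv2.circle(m,(u,v),r,1,-1)
    g=cv2.cvtColor(h,cv2.COLOR_BGR2GRAY); m=((g<75)&(m>0)).astype(np.uint8)
    n,l,s,ce=cv2.connectedComponentsWithStats(m); k=1+np.argmax(s[1:,4]); ys,xs=np.nonzero(l==k)
    W=np.array([pix2w(x,y,.034,c,T)[:2] for x,y in zip(xs,ys)]); mu=W.mean(0); e=np.linalg.svd(W-mu)[2][0]
    q=(W-mu)@e; print(name,"n",len(W),"mean",mu.round(4),"axis deg",round(np.degrees(np.arctan2(e[1],e[0])),1),"ends",(mu+e*q.min()).round(4),(mu+e*q.max()).round(4))
E
python3 -c "
from h import *
c,T=look('j')
dark(c,T,(.436,.316),'L'); dark(c,T,(.455,.197),'R')"
```

```text
[0.4742 0.2112 0.2512] [-1.7999e+02 -3.0000e-02  9.3970e+01] [  4.  25. -47. 115.  23.  50. -52.]
frame []
seat []
back [(0.88, array([ 0.4468,  0.0898, -0.0024])), (0.62, array([0.4442, 0.2585, 0.0181]))]
button_left_pivot [(0.84, array([0.4307, 0.323 , 0.0279]))]
button_right_pivot [(0.63, array([0.4521, 0.196 , 0.0271]))]
button_left_tip [(0.91, array([0.4369, 0.2932, 0.0326]))]
button_right_tip [(0.71, array([0.4815, 0.1974, 0.0311]))]Traceback (most recent call last):
  File "<string>", line 4, in <module>
    dark(c,T,(.436,.316),'L'); dark(c,T,(.455,.197),'R')
    ~~~~^^^^^^^^^^^^^^^^^^^^^
  File "h.py", line 41, in dark
    n,l,s,ce=cv2.connectedComponentsWithStats(m); k=1+np.argmax(s[1:,4]); ys,xs=np.nonzero(l==k)
                                                      ~~~~~~~~~^^^^^^^^^
    return _wrapfunc(a, 'argmax', axis=axis, out=out, **kwds)
    return bound(*args, **kwds)
ValueError: attempt to get argmax of an empty sequence
```

```bash
sed -i 's/g<75/g<95/' h.py; python3 -c "
from h import *
st=arm.get_state();c=arm.capture('wrist');T=cam2w(c,st)
g=cv2.cvtColor(c['image'],cv2.COLOR_BGR2GRAY)
for p in((.436,.31),(.465,.197)):
    u,v=w2pix([*p,.034],c,T).astype(int); print(u,v,g[v-4:v+5,u-4:u+5].min())
dark(c,T,(.436,.312),'L'); dark(c,T,(.465,.197),'R')
for k in('button_left','button_right'):
    for d in arm.outline_of(k,c)[:2]:
        ys,xs=np.nonzero(d['pixels']); W=np.array([pix2w(x,y,.034,c,T)[:2] for x,y in zip(xs,ys)]); mu=W.mean(0); e=np.linalg.svd(W-mu)[2][0]
        print(k,d['conf'],mu.round(4),np.degrees(np.arctan2(e[1],e[0])).round(1))
"
```

```text
226 78 85
246 184 81
L n 168 mean [0.4336 0.3103] axis deg -61.1 ends [0.4263 0.3236] [0.4381 0.3022]
R n 135 mean [0.4624 0.1988] axis deg -1.5 ends [0.4456 0.1993] [0.477  0.1984]
button_left 0.68 [0.4354 0.3112] -79.0
button_right 0.75 [0.4621 0.1973] 3.3
```

The left button now points along about -79° in world axes, where exactly inward is about -83°, so it's good. Next is the right button, using the same pushes mirrored.

Call:
step_arm --plan '[[1,[-3.1,0.5,0],[0,0,0]],[1,[0,0,4],[0,0,0]],[1,[0,0,4],[0,0,0]],[1,[0,0,4],[0,0,0]],[1,[0,0,4],[0,0,0]],[1,[0,0,3],[0,0,0]],[1,[0,0,1.7],[0,0,0]],[1,[0,0,0],[0,0,0]],[1,[0,0,0],[0,0,0]]]'

```text
t: 29.8
tool_pos: [0.4816, 0.1806, 0.0452]
ee_rot: [180.0, -0.0, 94.0]
ft_force: [0.1, -0.4, -0.0]
gripper_width: 0.0002
finger_force: 0.0
```

Call:
step_arm --plan '[[1,[0,0,0.4],[0,0,0]],[1,[0.5,0,0],[0,0,0]],[1,[0.5,0,0],[0,0,0]],[1,[0.5,-0.1,0],[0,0,0]],[1,[0.5,0,0],[0,0,0]],[1,[0.5,-0.1,0],[0,0,0]],[1,[0.4,0,0],[0,0,0]],[1,[0,0,0],[0,0,0]]]'

```text
t: 30.8
tool_pos: [0.4772, 0.2099, 0.0406]
ee_rot: [180.0, -0.0, 94.0]
ft_force: [0.8, 0.1, 0.7]
gripper_width: 0.0004
finger_force: 0.2
```

```bash
python3 -c "
from h import *
c,T=look('k',('button_right_pivot','button_right_tip','button_left_pivot','button_left_tip'))
s=arm.capture('scene');Ts=cam2w(s)
for k in('button_left_pivot','button_left_tip','button_right_pivot','button_right_tip'):print(k,lm(k,s,Ts))"
```

```text
[0.4772 0.2099 0.0406] [ 1.7999e+02 -5.0000e-02  9.4030e+01] [-11.  40. -28. 125.  46.  25. -72.]
button_right_pivot [(0.8, array([0.4501, 0.1938, 0.0255]))]
button_right_tip [(0.93, array([0.4605, 0.2213, 0.0279]))]
button_left_pivot [(0.58, array([0.4314, 0.3239, 0.0265]))]
button_left_tip [(0.79, array([0.4375, 0.2917, 0.0294]))]
button_left_pivot [(0.69, array([0.436 , 0.3188, 0.0276]))]
button_left_tip [(0.51, array([0.4414, 0.2928, 0.0306]))]
button_right_pivot []
button_right_tip [(0.41, array([0.4658, 0.2236, 0.0297]))]
```

Call:
step_arm --plan '[[1,[0.1,-0.3,0],[0,0,0]],[1,[0.1,-0.3,0],[0,0,0]],[1,[0.1,-0.3,0],[0,0,0]],[1,[0,0,0],[0,0,0]]]'

```text
t: 31.8
tool_pos: [0.4678, 0.2116, 0.0407]
ee_rot: [-180.0, 0.0, 94.0]
ft_force: [0.4, 0.3, 1.5]
gripper_width: 0.0006
finger_force: 0.7
```

```bash
python3 -c "
from h import *
c,T=look('k',('button_right_pivot','button_right_tip','button_left_pivot','button_left_tip'))"
```

```text
[0.4678 0.2116 0.0407] [-180.      0.     94.02] [-12.  40. -28. 126.  46.  24. -73.]
button_right_pivot [(0.9, array([0.4498, 0.1985, 0.027 ]))]
button_right_tip [(0.84, array([0.4493, 0.2241, 0.0309]))]
button_left_pivot [(0.74, array([0.4317, 0.3233, 0.0271]))]
button_left_tip [(0.95, array([0.4361, 0.2949, 0.0325]))]
```

Call:
step_arm --plan '[[1,[0,-0.2,0],[0,0,0]],[1,[0,0,0],[0,0,0]],[1,[0,1,0],[0,0,0]],[1,[0,0.5,-2],[0,0,0]],[1,[0,0,-4],[0,0,0]],[1,[0,0,-4],[0,0,0]],[1,[0,0,-4],[0,0,0]],[1,[0,0,-4],[0,0,0]],[1,[0,0,-3],[0,0,0]],[1,[0,0,0],[0,0,0]],[1,[0,0,0],[0,0,0]]]'

```text
t: 33.42
tool_pos: [0.4808, 0.2115, 0.2498]
ee_rot: [-179.9, 0.0, 94.0]
ft_force: [-0.0, 0.5, -0.2]
gripper_width: 0.0006
finger_force: 0.0
```

```bash
python3 -c "
from h import *
c,T=look('l')
for k in('button_left','button_right'):
    for d in arm.outline_of(k,c)[:2]:
        ys,xs=np.nonzero(d['pixels']); W=np.array([pix2w(x,y,.034,c,T)[:2] for x,y in zip(xs,ys)]); mu=W.mean(0); e=np.linalg.svd(W-mu)[2][0]
        print(k,d['conf'],mu.round(4),np.degrees(np.arctan2(e[1],e[0])).round(1))
for n in('scene','top'):
    s=arm.capture(n);Ts=cam2w(s)
    for k in('frame','back','button_left_pivot','button_left_tip','button_right_pivot','button_right_tip'):print(n,k,lm(k,s,Ts))
u,v=w2pix([.445,.26,.03],c,T).astype(int);print(u,v)
v=max(v,110);cv2.imwrite('pics/l.png',cv2.resize(c['image'][v-110:v+110,u-120:u+120],(720,600),interpolation=2))"
```

```text
[0.4808 0.2115 0.2498] [-1.7991e+02  5.0000e-02  9.3950e+01] [  4.  25. -47. 114.  24.  50. -52.]
frame []
seat [(0.7, array([0.4461, 0.2231, 0.033 ]))]
back [(0.9, array([0.4438, 0.2543, 0.0146])), (0.57, array([ 0.4445,  0.0903, -0.0036]))]
button_left_pivot [(0.72, array([0.4335, 0.3246, 0.0289])), (0.28, array([0.4462, 0.2222, 0.0327]))]
button_right_pivot [(0.59, array([0.4508, 0.1972, 0.0266]))]
button_left_tip [(0.8, array([0.4374, 0.2928, 0.032 ]))]
button_right_tip [(0.6, array([0.4474, 0.223 , 0.0307]))]
button_left 0.67 [0.4351 0.3114] -76.1
button_right 0.86 [0.4513 0.2076] -82.4
scene frame [(0.91, array([4.481e-01, 2.617e-01, 3.000e-04]))]
scene back [(0.85, array([ 0.4482,  0.088 , -0.0039])), (0.67, array([0.4471, 0.2593, 0.0174]))]
scene button_left_pivot [(0.84, array([0.4338, 0.3213, 0.027 ]))]
scene button_left_tip [(0.52, array([0.4421, 0.2953, 0.0311]))]
scene button_right_pivot []
scene button_right_tip [(0.43, array([0.4524, 0.2285, 0.0299]))]
top frame []
top back []
top button_left_pivot [(0.74, array([0.4308, 0.3239, 0.029 ]))]
top button_left_tip [(0.48, array([0.4395, 0.2914, 0.0332]))]
top button_right_pivot [(0.81, array([0.4545, 0.197 , 0.0295]))]
top button_right_tip []
226 126
```

View pics/l.png

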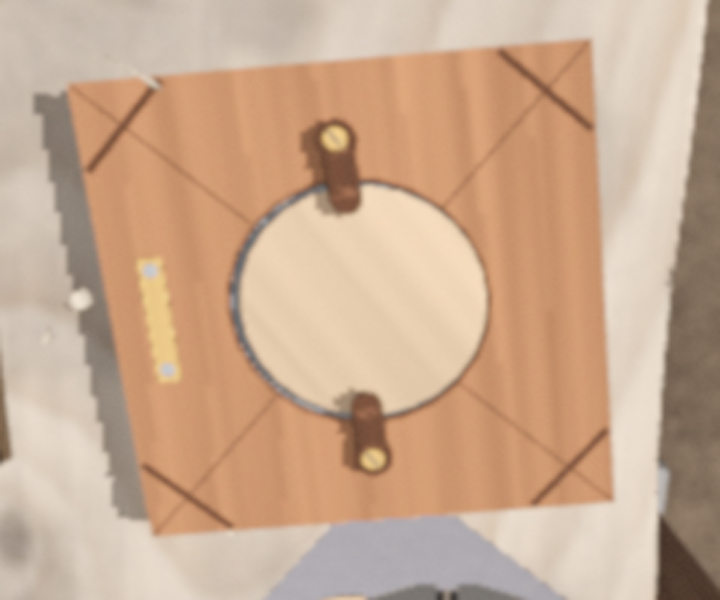

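The view shows both buttons pointing inward over the back's edge: left from (335,138) to (345,205), right from (373,460) to (367,400). The back sits inside the recess at (362,298), and the robot is clear of everything. Handing in.

```bash
python3 -c "
from bench import arm
print(arm.finish_job())"
```

```text
the job is handed in; nothing more can be done
None
```

I handed the job in at about 34 s: the back lies flush in the recess and both turn buttons point in over its edge, but one push on the left button slid the frame about 8 mm towards the robot and turned it about 3°, which I left as it was.

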